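# Set the cable tester's range and start the test

## Robot

A 6-joint arm with a two-finger parallel gripper is mounted at the origin on the work surface. World frame = base frame: x ahead of the robot, y to its left, z up, the work surface at z = 0. Lengths are in m, angles in degrees, forces in N, time in s.
With the tool pointing down it reaches from about 0.325 to 0.85 m from the base axis. Payload 15.5 kg.
Tool frame: the origin (TCP) lies at the very end of the fingers, on their centre line; the grasp point (between the pads) lies 19 mm behind it (env.grasp_offset is the distance from the TCP to the grasp point, in m); z points along the fingers, y is the line along which they close (so a half turn about z gives the same grasp; the last joint's range is limited). The gripper opens to 91 mm and grips with 3 to 60 N. Pads are 32 mm wide; open, the fingers measure 118 mm over their backs; the gripper's body (76 mm by 178 mm) begins 60 mm behind the grasp point.
Start: joints at [-5.472, 28.281, 77.091, -0, 74.628, -5.472], TCP at [0.625, 0, 0.214] pointing down, gripper open.
Joint ranges: [-166.48, 166.48], [-47.26, 123.95], [12.59, 153.08], [-70.14, 250.14], [6.76, 159.57], [-176.63, 176.63]. Speed limits (degrees/s): [108.29, 108.29, 147.25, 172.46, 172.46, 172.46].

## Interface

Orientations are given as a 3x3 rotation matrix whose columns are the frame's x, y, z axes.
In Python, from plant import env gives the robot as it stands. The module is installed in compiled form; this text tells all that it offers.
- The arm moves only by the tool carry_out, never from a script. Its argument "targets" is a list of rows, each a list of 2 entries, a list of its own where there are three numbers: the shift along the tool's x, y, z in m, then the turn about the tool's z in degrees. A call has 1 to 10 rows; each row is the pose to reach, as a shift and turn from the pose commanded when the call began, along the tool's axes at that moment; what a row does not reach only later rows make up. A row lasts 1/10 s, in which the tool goes at most 50 mm and 8.59 degrees, less where a joint would pass 70% of its speed; a pose out of reach is approached as far as the arm can. A call with a gripper value outside its range is refused whole. "hand" is the closure in counts, from 0 (fully open) to 255 (shut), set as the call begins (left out, the last holds). The fingers move at their own pace and stop on an object; "grip_force" is the grip in N (left out, the last holds). Time passes only in rows, so rows that repeat a pose let the fingers close. It gives the time, the measured TCP pose, the force, the opening and the grip force at its end, in the units of the state.
- env.state(): the state, without advancing time (a new reading comes with each control period).
- env.capture(name): name is "scene" or "side" or "wrist"; returns the picture (480x640x3 uint8, red, green, blue); there is no depth.
- env.calibration(name): a dict with "intrinsics" (3x3 intrinsics, pixels), "dist_coeffs" ([k1, k2, p1, p2, k3] as OpenCV has them; the pictures are not rectified), "xyz" and "attitude" of the camera in the world. Camera axes: x right, y up, looking along -z (the intrinsics and any distortion apply to the point x, -y, -z); pixel columns grow to the right and rows downward; lengths in m; the calibration is good to about 2 mm. A picture is of the moment at which its call begins: read the wrist's pose just before it. calibration takes no time and is no camera call; for the wrist camera it gives the pose at the moment of the call.
- env.finish_job(): hands the job in; it is judged then, once.
The state is a dict: "t": time; "joint_pos": joint angles; "joint_vel": joint speeds; "joint_efforts": joint torques, N m; "ee_pos": TCP position; "orientation": TCP orientation; "ft_force": force on the tool from outside, world axes, zero at the start; "wrist_torque": the same for the moment, N m; "grip_width": finger opening in m; "grip_force": force on a finger pad.
Only numpy, scipy, OpenCV 4.12 (cv2) and the standard library are available. Lean on these libraries where they do the work, as an engineer would, in place of code of your own. Each camera call takes 0.05 s, during which the arm holds its last target. There are 200 camera calls.

## Task

With a fingertip, push the cable tester's pointer knob round clockwise, click by click, until it rests in the fifth position (the first is at the anticlockwise stop, so the fifth is four clicks on from there), without ever going past the fifth. Only then press the separate push button all the way down and let it come up again. Do not pinch or grip the knob, and leave the tray, tape roll, jar and screwdriver where they are.

Things in the scene. Friction and masses are not known exactly. Their poses are not given: they have to be found in the camera images.
- tester: cable tester: fixed grey case, 180 (x) by 220 (y) by 75 mm high, flat top; turned up to 0.3 rad. Origin at the centre of its underside; x to its far side, y to its left. The black pointer knob is on top, axis at x -15, y +25 mm; eight white ribs 60 to 74 mm from the axis mark its positions. All else on the top (display, terminals, ribs) is under 4 mm high.
- selector (a joint): angle of the pointer knob, rad, growing clockwise seen from above. Eight click positions 0.5236 (30 degrees) apart: first 0 (at the anticlockwise stop), second 0.524, third 1.047, fourth 1.571, fifth 2.094, ... eighth 3.665. At 0 the pointer points 105 degrees anticlockwise of the tester's x axis. Starts in the first to third position, rarely between two.
- selector_axis (a point): point on the knob's axis at the pointer's top, 39 mm above the tester's top (114 mm above the bench). The knob: a black disc 48 mm across and 9 mm high, above it the straight pointer bar, 12 mm thick, from 20 mm behind the axis to 55 mm ahead of it, its underside 11 and its top 39 mm above the tester's top.
- selector_tip (a point): middle of the outer end of the pointer bar, 55 mm from the axis, at its top: the direction from selector_axis to here is where the knob points
- push_side (a point): middle of the pointer bar's anticlockwise face, 17.5 mm along the pointer from the axis, 25 mm above the tester's top: push here to turn clockwise. x along the pointer, y out of the face. A sprung roller holds each position: leaving one takes about 0.15 N m (4 N at 40 mm from the axis); a little (0.05 rad) past half way the knob snaps by itself into the next and stops there.
- button (a joint): how far the push button is pressed, m: 0 up, 0.006 fully down. It springs back; fully down takes 5 N.
- button_top (a point): centre of the top of the push button: a black round button 30 mm across in a steel collar 46 mm across, on a fixed grey box 80 by 80 by 45 mm to the left or right of the tester; the button's top is 67 mm above the bench, 10 mm above its collar (12 mm high). It is pressed straight down.
- parts_tray: bystander: loose yellow open tray, 90 by 90 by 50 mm high, on the other side of the tester from the button box; origin at the centre of its underside
- tape_roll: bystander: loose black tape roll lying flat on the bench to the left, 70 mm across, 20 mm high; origin at the centre of its underside
- flux_jar: bystander: loose white jar standing beyond the tester, 44 mm across, 60 mm high; origin at the centre of its underside
- screwdriver: bystander: loose red-handled screwdriver, 170 mm long, lying on the bench to the right; origin at the underside of its middle

How it is judged:
By the outcome, as a careful person would: the job done as asked, in the order asked, and still so for the second after the job is handed in, with the robot touching nothing.
It also fails if it takes over 54 s, if anything falls off the work surface, if the arm or the gripper's body presses on something with over 40 N, if the wrist force passes 120 N, or if a joint passes its speed limit or range.

## Working session

There is one attempt and no reset: what is moved stays moved. The work goes in short steps, Python scripts to look and compute and a tool call to move; the robot and the scene stay as the last step left them, time stands still between calls to the robot, and variables do not carry over. Pictures are saved under pics/ and viewed, at most 10 in all, crops included, and the job is handed in when it is done.

Besides the shell and the picture viewer there is one more tool, called after "Emit:" as name([rows], argument=value, ...), one row to a line, values as JSON. carry_out: Moves the arm, as the interface text tells. Its arguments: {"type":"object","properties":{"targets":{"type":"array"},"hand":{"type":"number"},"grip_force":{"type":"number"}},"required":["targets"]}

```bash
mkdir -p pics
cat > h.py <<'E'
import numpy as np, cv2
from plant import env
def ray(c,uv):
    p=cv2.undistortPoints(np.array([[uv]],float),np.array(c["intrinsics"],float),np.array(c["dist_coeffs"],float))[0,0]
    d=np.array(c["attitude"])@np.array([p[0],-p[1],-1]); return np.array(c["xyz"]),d
def onz(c,uv,z):
    o,d=ray(c,uv); return (o+d*(z-o[2])/d[2]).round(4)
def proj(c,P):
    q=np.array(c["attitude"]).T@(np.array(P,float)-np.array(c["xyz"])); q=q*[1,-1,-1]
    return cv2.projectPoints(q.reshape(1,1,3),np.zeros(3),np.zeros(3),np.array(c["intrinsics"],float),np.array(c["dist_coeffs"],float))[0].ravel()
E
python3 - <<'E'
from h import *
for n in ("scene","side","wrist"):
    c=env.calibration(n); im=env.capture(n); cv2.imwrite(f"pics/{n}0.png",im[:,:,::-1]); np.save(f"{n}0",im)
    print(n,np.array(c["xyz"]).round(3),np.array(c["attitude"]).round(2).tolist())
s=env.state();print(s["t"],s["ee_pos"],np.round(s["orientation"],3).tolist(),s["ft_force"])
E
```

```text
scene [1.247 0.181 0.872] [[-0.29, -0.71, 0.64], [0.96, -0.22, 0.18], [0.01, 0.67, 0.75]]
side [0.225 0.818 0.667] [[-0.89, 0.26, -0.37], [-0.45, -0.49, 0.75], [0.02, 0.83, 0.55]]
wrist [0.625 0.072 0.385] [[1.0, -0.0, 0.0], [0.0, 0.97, 0.25], [-0.0, -0.25, 0.97]]
0.15 [6.24719774e-01 1.26241018e-05 2.13483560e-01] [[0.0, 1.0, -0.001], [1.0, -0.0, 0.0], [0.0, -0.001, -1.0]] [-0.04182107  0.38749657 -0.72045522]
```

View pics/scene0.png

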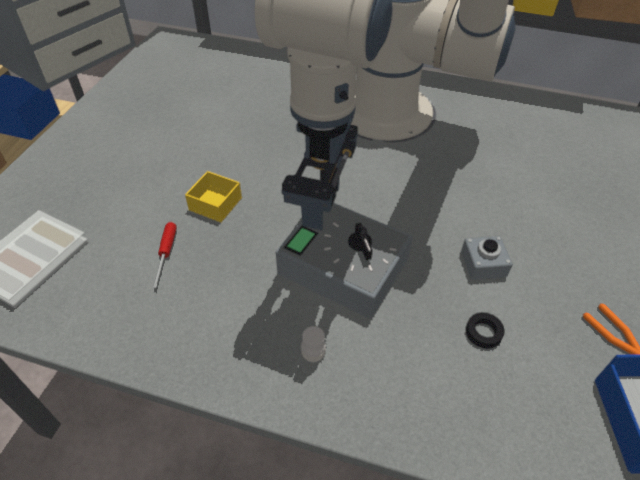

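View pics/wrist0.png

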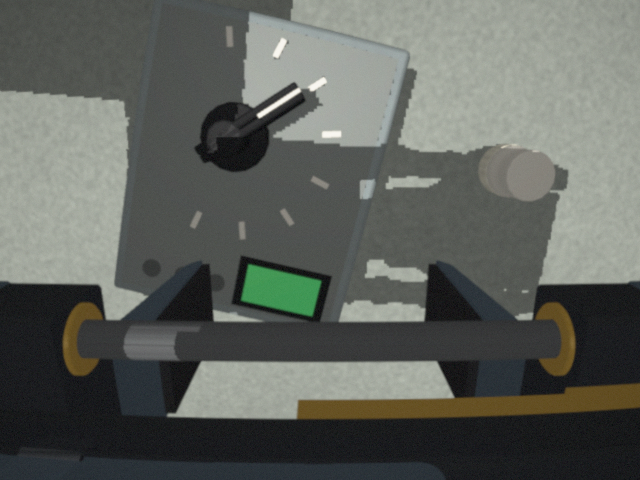

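The wrist picture shows the knob axis near (235,137), with its pointer ending at about (303,92), aimed at the third rib (318,84). The ribs run from (229,37) round to (196,219). In the scene view the button is at (489,245), to the left of the tester, and the tray is on the right.

Run:
```python
from h import *
c=env.calibration("wrist"); im=np.load("wrist0.npy")
uv=[(229,37),(280,48),(318,84),(331,134),(320,182),(287,217),(242,230),(196,219)]
P=np.array([onz(c,u,.076)[:2] for u in uv])
# known ribs: radius 67 at 105-30k deg about axis; rigid fit
a=np.radians(105-30*np.arange(8)); M=.067*np.c_[np.cos(a),np.sin(a)]
m0,p0=M.mean(0),P.mean(0); H=(M-m0).T@(P-p0); yaw=np.arctan2(H[0,1]-H[1,0],H[0,0]+H[1,1])
R=np.array([[np.cos(yaw),-np.sin(yaw)],[np.sin(yaw),np.cos(yaw)]]); ax=p0-R@m0
print("yaw",np.degrees(yaw),"axis",ax,"res",(P-(M@R.T+ax)).round(4).tolist())
org=ax-R@[-.015,.025]; print("org",org)
for k in range(8):
    b=yaw+a[k]; t=ax+.055*np.array([np.cos(b),np.sin(b)]); print(k+1,np.degrees(b).round(1),t.round(4),proj(c,[*t,.114]).round(0))
print("axis px",proj(c,[*ax,.114]))
# button
for n in ("scene","side"):
    c=env.calibration(n); im=np.load(n+"0.npy")
    if n=="scene": B=onz(c,(490,243),.067); print(B)
    u,v=proj(c,B).astype(int); print(n,u,v)
    k=im[v-40:v+40,u-50:u+50]; cv2.imwrite(f"pics/b_{n}.png",cv2.resize(k[:,:,::-1],None,fx=4,fy=4,interpolation=0))
a,b=[cv2.imread(f"pics/b_{n}.png") for n in("scene","side")]
cv2.imwrite("pics/b.png",np.hstack([a,b]))
```

```text
yaw -13.438783103860724 axis [0.56649402 0.06535029] res [[-0.0006, -0.0], [0.0002, 0.0004], [0.0007, 0.0005], [-0.0001, 0.0], [0.0003, -0.0], [0.0, -0.0005], [-0.0002, -0.0004], [-0.0004, -0.0]]
org [0.57527314 0.03754873]
1 91.6 [0.565  0.1203] [218.  45.]
2 61.6 [0.5927 0.1137] [265.  56.]
3 31.6 [0.6134 0.0941] [300.  90.]
4 1.6 [0.6215 0.0668] [313. 136.]
5 -28.4 [0.6149 0.0392] [303. 180.]
6 -58.4 [0.5953 0.0185] [273. 213.]
7 -88.4 [0.568  0.0104] [231. 225.]
8 -118.4 [0.5403 0.017 ] [188. 215.]
axis px [224.4646354  138.50109809]
[0.4813 0.3181 0.067 ]
scene 489 242
side 313 369
```

View pics/b.png

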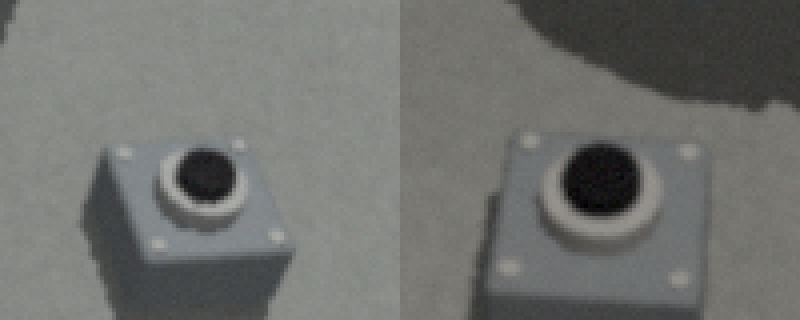

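The knob is in the third position: the tip was predicted at (300,90) and seen at about (303,92). It needs two more clicks. The button's top is near (490,245) in the scene view and (313,374) in the side view. I'll close the hand and move the fingertip beside the pointer, kept high.

Emit:
carry_out([
  [[0.012,-0.004,0.0],-3.2],
  [[0.024,-0.009,0.0],-6.4],
  [[0.036,-0.014,0.0],-9.6],
  [[0.05,-0.019,0.0],-12.8],
  [[0.064,-0.024,0.0],-16],
  [[0.078,-0.03,0.0],-19.2],
  [[0.09,-0.035,0.0],-22.4],
  [[0.1,-0.04,0.02],-25.6],
  [[0.11,-0.044,0.03],-28.8],
  [[0.114,-0.044,0.04],-31.6],
], hand=255, grip_force=10)

```text
t: 1.15
ee_pos: [0.5801, 0.1148, 0.1732]
orientation: [[-0.526, 0.85, -0.001], [0.85, 0.526, 0.0], [0.001, -0.001, -1.0]]
ft_force: [1.3, 0.0, 0.1]
grip_width: 0.0139
grip_force: 0.0
```

Emit:
carry_out([
  [[0,0,0],0],
  [[0,0,0],0],
  [[0,0,0],0],
])

```text
t: 1.45
ee_pos: [0.5814, 0.1137, 0.1744]
orientation: [[-0.523, 0.853, 0.001], [0.853, 0.523, 0.0], [-0.0, 0.001, -1.0]]
ft_force: [0.9, 0.7, 0.2]
grip_width: 0.0005
grip_force: 0.0
```

Run:
```python
from h import *
s=env.state();print(s["t"],s["ee_pos"],np.round(s["orientation"],3).tolist(),s["ft_force"],s["grip_width"])
c=env.calibration("scene"); print([onz(c,(490.2,v),z) for v,z in((244.3,.067),(245.5,.062))])
c=env.calibration("side"); print([onz(c,(313,v),z) for v,z in((373,.067),(374,.062))])
im=env.capture("scene"); v,u=200,280
a=cv2.resize(im[180:300,260:420,::-1],None,fx=4,fy=4); cv2.imwrite("pics/s1.png",a)
cv2.imwrite("pics/w1.png",env.capture("wrist")[:,:,::-1])
```

```text
1.45 [0.5813652  0.11370738 0.17442023] [[-0.523, 0.853, 0.001], [0.853, 0.523, 0.0], [-0.0, 0.001, -1.0]] [0.8747885 0.660298  0.1747906] 0.0005136393151150586
[array([0.4848, 0.3188, 0.067 ]), array([0.4833, 0.3199, 0.062 ])]
[array([0.4792, 0.3244, 0.067 ]), array([0.4804, 0.322 , 0.062 ])]
```

View pics/w1.png

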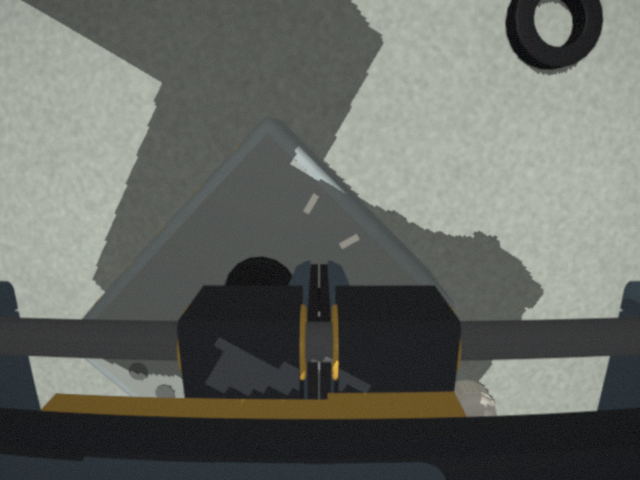

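The closed fingertip (about (318,270)) is on the anticlockwise side of the pointer, clear of it. Next I descend and close the gap.

Emit:
carry_out([
  [[0,0,0.015],0],
  [[0,0,0.03],0],
  [[0,0,0.045],0],
  [[0,0,0.055],0],
  [[0,0,0.065],0],
  [[0,0,0.075],0],
  [[0,0,0.082],0],
  [[0,0,0.082],0],
  [[0,0,0.082],0],
])

```text
t: 2.45
ee_pos: [0.5811, 0.114, 0.0921]
orientation: [[-0.524, 0.852, 0.0], [0.852, 0.524, 0.0], [-0.0, 0.0, -1.0]]
ft_force: [-0.5, 0.4, -0.4]
grip_width: 0.0005
grip_force: 0.0
```

Emit:
carry_out([
  [[-0.003,0,0],0],
  [[-0.005,0,0],0],
  [[-0.007,0,0],0],
  [[-0.009,0,0],0],
  [[-0.01,0,0],0],
  [[-0.01,0,0],0],
])

```text
t: 3.05
ee_pos: [0.5863, 0.1054, 0.0919]
orientation: [[-0.524, 0.852, 0.0], [0.852, 0.524, 0.0], [-0.0, 0.0, -1.0]]
ft_force: [-0.3, -0.6, 0.1]
grip_width: 0.0003
grip_force: 0.0
```

Emit:
carry_out([
  [[-0.0014,0.0008,0],2],
  [[-0.0027,0.0016,0],4],
  [[-0.0041,0.0022,0],6],
  [[-0.0055,0.0028,0],8],
  [[-0.007,0.0035,0],10],
  [[-0.0084,0.0042,0],12],
  [[-0.0084,0.0042,0],12],
  [[-0.0084,0.0042,0],12],
])

```text
t: 3.85
ee_pos: [0.5941, 0.1006, 0.0919]
orientation: [[-0.336, 0.942, -0.0], [0.942, 0.336, -0.0], [0.0, -0.0, -1.0]]
ft_force: [-1.2, 0.8, 0.1]
grip_width: -0.0001
grip_force: 0.2
```

Emit:
carry_out([
  [[-0.0007,0.0004,0],1],
  [[-0.0014,0.0008,0],2],
  [[-0.002,0.0012,0],3],
  [[-0.0027,0.0016,0],4],
  [[-0.0027,0.0016,0],4],
  [[-0.0027,0.0016,0],4],
])

```text
t: 4.45
ee_pos: [0.5968, 0.0985, 0.0919]
orientation: [[-0.269, 0.963, 0.0], [0.963, 0.269, -0.0], [-0.0, 0.0, -1.0]]
ft_force: [0.5, -0.1, 0.2]
grip_width: 0.0007
grip_force: 0.0
```

Run:
```python
from h import *
s=env.state();print(s["ft_force"],s["wrist_torque"])
a=env.capture("scene")[190:290,300:420,::-1]; b=env.capture("side")[:,:,::-1]
c=env.calibration("side"); u,v=proj(c,[.5665,.0653,.114]).astype(int);print(u,v)
b=b[v-50:v+50,u-60:u+60]
cv2.imwrite("pics/k2.png",cv2.resize(np.hstack([a,b]),(798,333),interpolation=cv2.INTER_CUBIC))
```

```text
[ 0.51169162 -0.06176376  0.19259174] [ 0.01175541 -0.01769649 -0.02739002]
336 245
```

View pics/k2.png

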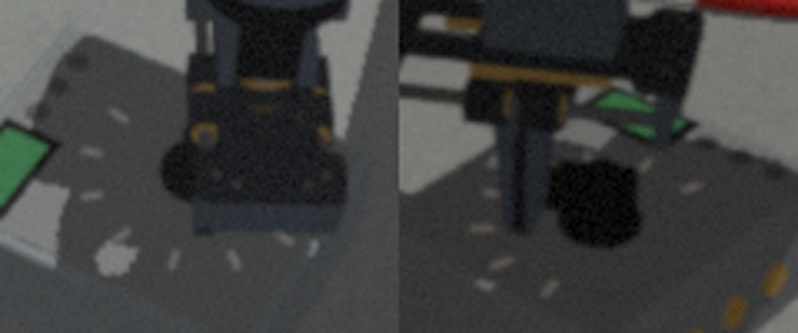

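The view is blocked by the finger and there is no clear force yet. I'll go on in small turns, well inside the next click's limit.

Emit:
carry_out([
  [[-0.0007,0.0004,0],1],
  [[-0.0014,0.0008,0],2],
  [[-0.002,0.0012,0],3],
])

```text
t: 4.85
ee_pos: [0.5984, 0.0968, 0.092]
orientation: [[-0.217, 0.976, 0.0], [0.976, 0.217, -0.0], [-0.0, 0.0, -1.0]]
ft_force: [-0.1, 0.4, 1.3]
grip_width: 0.0002
grip_force: 0.0
```

Emit:
carry_out([
  [[-0.0007,0.0004,0],1],
  [[-0.0014,0.0008,0],2],
  [[-0.002,0.0012,0],3],
])

```text
t: 5.15
ee_pos: [0.6, 0.0952, 0.0919]
orientation: [[-0.165, 0.986, -0.0], [0.986, 0.165, -0.0], [-0.0, -0.0, -1.0]]
ft_force: [-0.1, 0.2, -0.2]
grip_width: 0.0007
grip_force: 0.0
```

Emit:
carry_out([
  [[-0.0007,0.0004,0],1],
  [[-0.0014,0.0008,0],2],
  [[-0.002,0.0012,0],3],
])

```text
t: 5.45
ee_pos: [0.6015, 0.0934, 0.0919]
orientation: [[-0.113, 0.994, -0.0], [0.994, 0.113, -0.0], [0.0, -0.0, -1.0]]
ft_force: [0.8, 0.1, 0.9]
grip_width: 0.0006
grip_force: 0.0
```

Emit:
carry_out([
  [[-0.0014,0.0008,0],2],
  [[-0.0027,0.0016,0],4],
  [[-0.0027,0.0016,0],4],
])

```text
t: 5.75
ee_pos: [0.6035, 0.0908, 0.0919]
orientation: [[-0.044, 0.999, 0.0], [0.999, 0.044, -0.0], [-0.0, 0.0, -1.0]]
ft_force: [-0.3, -0.6, 0.4]
grip_width: 0.0006
grip_force: 0.0
```

Emit:
carry_out([
  [[-0.0014,0.0008,0],2],
  [[-0.0027,0.0016,0],4],
  [[-0.0027,0.0016,0],4],
])

```text
t: 6.05
ee_pos: [0.605, 0.0885, 0.0919]
orientation: [[0.025, 1.0, -0.0], [1.0, -0.025, 0.0], [0.0, -0.0, -1.0]]
ft_force: [-1.1, 2.6, 0.7]
grip_width: 0.0006
grip_force: 1.2
```

Emit:
carry_out([
  [[-0.0014,0.0008,0],2],
  [[-0.0027,0.0016,0],4],
  [[-0.0027,0.0016,0],4],
])

```text
t: 6.35
ee_pos: [0.6065, 0.0857, 0.0919]
orientation: [[0.093, 0.996, -0.0], [0.996, -0.093, 0.0], [0.0, -0.0, -1.0]]
ft_force: [-0.9, 2.7, 1.1]
grip_width: 0.0003
grip_force: 0.8
```

Contact shows at the fourth position (2.6 N), so the first click was made. I'll carry on to the fifth.

Emit:
carry_out([
  [[-0.0014,0.0008,0],2],
  [[-0.0027,0.0016,0],4],
  [[-0.0027,0.0016,0],4],
])

```text
t: 6.65
ee_pos: [0.6079, 0.0827, 0.0919]
orientation: [[0.162, 0.987, -0.0], [0.987, -0.162, -0.0], [-0.0, -0.0, -1.0]]
ft_force: [-0.7, 0.9, 1.2]
grip_width: 0.0005
grip_force: 0.4
```

Emit:
carry_out([
  [[-0.0014,0.0008,0],2],
  [[-0.0027,0.0016,0],4],
  [[-0.0027,0.0016,0],4],
])

```text
t: 6.95
ee_pos: [0.6091, 0.0797, 0.0919]
orientation: [[0.23, 0.973, 0.0], [0.973, -0.23, -0.0], [-0.0, 0.0, -1.0]]
ft_force: [0.2, -0.4, 0.7]
grip_width: 0.0006
grip_force: 0.0
```

Emit:
carry_out([
  [[-0.0014,0.0008,0],2],
  [[-0.0027,0.0016,0],4],
  [[-0.0027,0.0016,0],4],
])

```text
t: 7.25
ee_pos: [0.6101, 0.0767, 0.0919]
orientation: [[0.298, 0.955, 0.0], [0.955, -0.298, -0.0], [-0.0, 0.0, -1.0]]
ft_force: [-0.0, -0.3, -0.7]
grip_width: 0.0003
grip_force: 0.0
```

Emit:
carry_out([
  [[-0.0014,0.0008,0],2],
  [[-0.0027,0.0016,0],4],
  [[-0.0027,0.0016,0],4],
  [[-0.0027,0.0016,0],4],
])

```text
t: 7.65
ee_pos: [0.6107, 0.0738, 0.0919]
orientation: [[0.363, 0.932, -0.0], [0.932, -0.363, -0.0], [-0.0, -0.0, -1.0]]
ft_force: [-0.0, 0.1, 0.0]
grip_width: 0.0004
grip_force: 0.0
```

The force fell to zero, so the knob has snapped on. I'll back off, rise and look.

Emit:
carry_out([
  [[0.008,0,0],0],
  [[0.016,0,0],0],
  [[0.024,0,-0.01],0],
  [[0.028,0,-0.03],0],
  [[0.03,0,-0.055],0],
  [[0.03,0,-0.08],0],
  [[0.03,0,-0.105],0],
  [[0.03,0,-0.125],0],
  [[0.03,0,-0.14],0],
  [[0.03,0,-0.14],0],
])

```text
t: 8.65
ee_pos: [0.6229, 0.1025, 0.2348]
orientation: [[0.364, 0.931, 0.004], [0.931, -0.364, 0.0], [0.002, 0.004, -1.0]]
ft_force: [0.4, -0.2, 0.2]
grip_width: 0.0002
grip_force: 0.0
```

Emit:
carry_out([
  [[-0.015,-0.02,0],0],
  [[-0.035,-0.04,0],0],
  [[-0.055,-0.06,0],0],
  [[-0.075,-0.08,0],0],
  [[-0.095,-0.09,0],0],
  [[-0.11,-0.09,0],0],
  [[-0.12,-0.09,0],0],
  [[-0.12,-0.09,0],0],
])

```text
t: 9.45
ee_pos: [0.4945, 0.0219, 0.2319]
orientation: [[0.366, 0.931, 0.0], [0.931, -0.366, -0.0], [-0.0, 0.0, -1.0]]
ft_force: [0.4, -0.1, -0.5]
grip_width: 0.0007
grip_force: 0.0
```

Run:
```python
from h import *
s=env.state();print(s["t"],s["ee_pos"],np.round(s["orientation"],3).tolist())
c=env.calibration("wrist"); im=env.capture("wrist")[:,:,::-1].copy(); cv2.imwrite("pics/w3.png",im)
ax=np.array([.5665,.0653])
for k in range(8):
    b=np.radians(91.6-30*k); print(k+1,proj(c,[*(ax+.055*np.array([np.cos(b),np.sin(b)])),.114]).round(0))
print(proj(c,[*ax,.114]))
```

```text
9.45 [0.49453498 0.02191198 0.23188213] [[0.366, 0.931, 0.0], [0.931, -0.366, -0.0], [-0.0, 0.0, -1.0]]
1 [365.  55.]
2 [410.  49.]
3 [450.  67.]
4 [474. 103.]
5 [477. 147.]
6 [458. 186.]
7 [425. 211.]
8 [384. 217.]
[396.3778493  135.46206243]
```

View pics/w3.png

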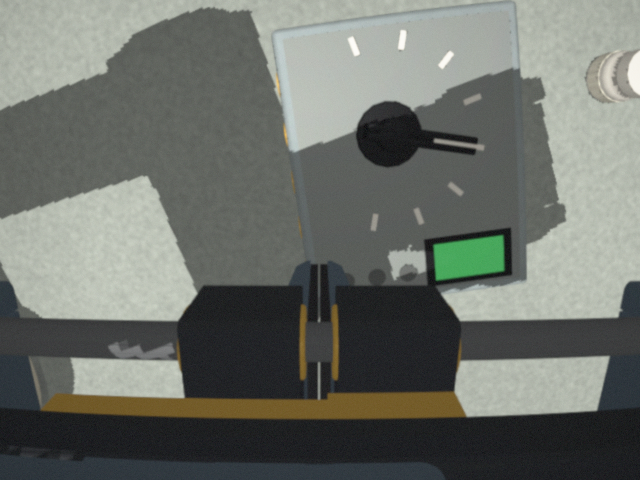

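The pointer tip is at (477,145), which matches the fifth position (477,147). Now I go toward the button and stop short to measure it.

Emit:
carry_out([
  [[0.015,-0.01,0],0],
  [[0.035,-0.023,0],0],
  [[0.06,-0.038,0],0],
  [[0.085,-0.054,0],0],
  [[0.11,-0.07,0],0],
  [[0.135,-0.086,0],0],
  [[0.16,-0.102,0],0],
  [[0.18,-0.115,0],0],
  [[0.19,-0.121,0],0],
  [[0.19,-0.121,0],0],
])

```text
t: 10.5
ee_pos: [0.4509, 0.2453, 0.2317]
orientation: [[0.363, 0.932, -0.0], [0.932, -0.363, 0.0], [0.0, -0.0, -1.0]]
ft_force: [-0.3, -0.2, -0.0]
grip_width: 0.0006
grip_force: 0.0
```

Emit:
carry_out([
  [[0,0,0],0],
  [[0,0,0],0],
])

```text
t: 10.7
ee_pos: [0.4511, 0.2431, 0.2319]
orientation: [[0.366, 0.931, -0.0], [0.931, -0.366, -0.0], [-0.0, 0.0, -1.0]]
ft_force: [-0.3, -0.6, 0.7]
grip_width: 0.0005
grip_force: 0.0
```

Run:
```python
from h import *
s=env.state();print(s["t"],s["ee_pos"])
c=env.calibration("wrist"); im=env.capture("wrist"); cv2.imwrite("pics/w4.png",im[:,:,::-1])
u,v=proj(c,[.482,.321,.067]).astype(int); print(u,v)
y0,x0=max(v-45,0),u-45
m=(im[y0:v+45,x0:u+45].max(2)<55).astype(np.uint8)
n,l,st,ce=cv2.connectedComponentsWithStats(m)
R=np.array(s["orientation"])
for i in range(1,n):
    if st[i,4]>60:
        p=ce[i]+[x0,y0]; B=onz(c,p,.066); print(st[i],p,B,R.T@(B-s["ee_pos"]))
```

```text
10.7 [0.45107293 0.24313125 0.23186155]
319 110
[ 28  28  36  37 856] [321.7885514  111.06542056] [0.4838 0.3202 0.066 ] [0.08374198 0.00228665 0.16583956]
```

View pics/w4.png

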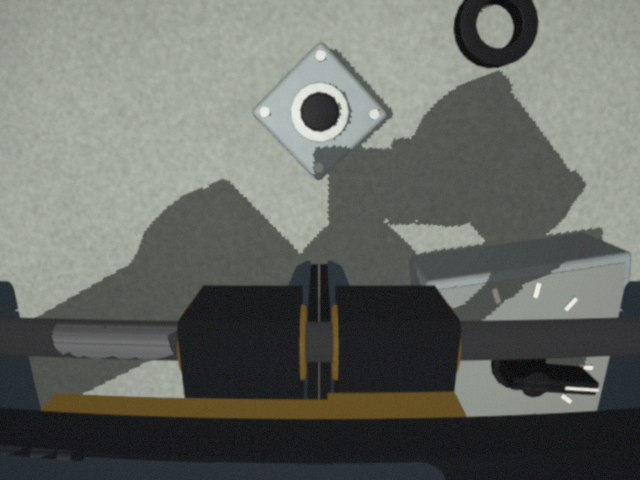

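The button's dark top is centred at (322,111), which is (0.484, 0.320) in the world. I'll move over it and then press.

Emit:
carry_out([
  [[0.015,0,0],0],
  [[0.035,0.001,0.01],0],
  [[0.055,0.002,0.03],0],
  [[0.07,0.002,0.05],0],
  [[0.08,0.002,0.075],0],
  [[0.084,0.002,0.1],0],
  [[0.084,0.002,0.12],0],
  [[0.084,0.002,0.14],0],
  [[0.084,0.002,0.152],0],
  [[0.084,0.002,0.155],0],
])

```text
t: 11.75
ee_pos: [0.4831, 0.3213, 0.0757]
orientation: [[0.365, 0.931, -0.002], [0.931, -0.365, -0.001], [-0.001, -0.001, -1.0]]
ft_force: [0.2, -0.6, 1.1]
grip_width: 0.0006
grip_force: 0.0
```

Emit:
carry_out([
  [[0,0,0.003],0],
  [[0,0,0.006],0],
  [[0,0,0.009],0],
  [[0,0,0.011],0],
  [[0,0,0.013],0],
  [[0,0,0.014],0],
  [[0,0,0.015],0],
  [[0,0,0.015],0],
])

```text
t: 12.55
ee_pos: [0.4836, 0.3215, 0.0621]
orientation: [[0.365, 0.931, 0.001], [0.931, -0.365, 0.0], [0.0, 0.0, -1.0]]
ft_force: [1.9, 1.3, 4.2]
grip_width: 0.0002
grip_force: 2.2
```

Emit:
carry_out([
  [[0,0,0.0005],0],
  [[0,0,0.001],0],
  [[0,0,0.0015],0],
  [[0,0,0.002],0],
  [[0,0,0.002],0],
  [[0,0,0.002],0],
])

```text
t: 13.15
ee_pos: [0.4836, 0.3215, 0.061]
orientation: [[0.365, 0.931, 0.001], [0.931, -0.365, 0.001], [0.001, 0.001, -1.0]]
ft_force: [-2.1, -2.1, 22.9]
grip_width: 0.0005
grip_force: 11.3
```

The force is 22.9 N at 61 mm, so the button is at its stop, fully down. Releasing it and rising clear.

Emit:
carry_out([
  [[0,0,-0.003],0],
  [[0,0,-0.008],0],
  [[0,0,-0.015],0],
  [[0,0,-0.03],0],
  [[0,0,-0.05],0],
  [[0,0,-0.075],0],
  [[0,0,-0.1],0],
  [[0,0,-0.115],0],
  [[0,0,-0.12],0],
  [[0,0,-0.12],0],
])

```text
t: 14.15
ee_pos: [0.4832, 0.3213, 0.1802]
orientation: [[0.365, 0.931, 0.0], [0.931, -0.365, 0.0], [0.0, 0.0, -1.0]]
ft_force: [-0.5, -0.1, -0.3]
grip_width: 0.0004
grip_force: 0.0
```

Emit:
carry_out([
  [[0,0,0],0],
  [[0,0,0],0],
  [[0,0,0],0],
])

```text
t: 14.45
ee_pos: [0.4829, 0.3212, 0.1791]
orientation: [[0.365, 0.931, -0.001], [0.931, -0.365, -0.001], [-0.001, -0.001, -1.0]]
ft_force: [-0.5, -0.7, -0.2]
grip_width: 0.0003
grip_force: 0.0
```

Run:
```python
from h import *
cv2.imwrite("pics/s5.png",env.capture("scene")[160:380,160:540,::-1])
```

```text
(no output)
```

View pics/s5.png

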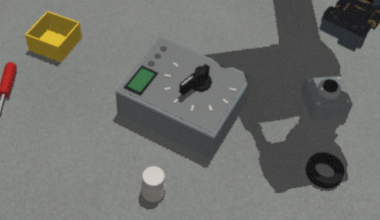

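The knob still points at the fifth rib (pointer end near crop (180,98)), the button at (330,88) is up again, and the tray, tape roll, jar and screwdriver are where they were.

```bash
python3 -c "
from plant import env
print(env.finish_job())"
```

```text
the job is handed in; nothing more can be done
None
```

The job is handed in: the knob went from the third to the fifth position without passing it, then the button was pressed fully down and released, with no bystander moved (about 14.5 s of robot time).

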